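Make up a page in the chase

TASK

Make up the page in the metal chase: lay the copper-faced picture block straight in front of the red quoin and the grey text block straight in front of the blue quoin, each midway between its quoin and the chase's near long bar, and the brass ornament in the same row, halfway between the two blocks and centred on the headline. Only when all three lie in place, set the wooden planer centred on top of the text block. Everything must lie flat, right way up, with long sides parallel to the chase's long bars, and be let go.

Things in the scene. Friction and masses are not known exactly. Their poses are not given: they have to be found in the camera images.
- chase: Fixed light-metal frame flat on the dark table, outer 180 (x) x 280 (y) mm, bars 14 wide, 16 high, no floor. Origin: its centre at table height; x away from robot, y left along the long bars, z up. Against the far (+x) bar a row (x +46 to +76, up to 24 high): dark-wood headline (122 long) in the middle, a quoin at each end. The rest is open table: x -76 to +46, y -126 to +126, middle at x -15, y 0.
- quoin_red: Red block 30 (x) x 40 (y) x 18 mm fixed in the chase at one end of the headline (chase x +61, y +85 or -85 mm; red and blue change ends). Origin: centre of its underside; axes parallel to the chase's. Midway between quoin and near long bar is x = -76 mm, y = 0 in the quoin's frame.
- quoin_blue: Blue quoin, the same size and make as the red one, fixed at the other end of the headline. Origin: centre of its underside; axes parallel to the chase's.
- picture_mid (a point): Picture block: brown wooden block with a copper face and a dark leaf pattern, 44 (x) x 60 (y) x 23 mm high, about 0.12 kg, loose, lying flat on the table beside the chase. Site at the block's centre, half-way up; z up, y along the long side, x along the short side.
- text_mid (a point): Text block: light grey metal block with six fine dark lines along its face, 44 (x) x 60 (y) x 23 mm high, about 0.4 kg, loose, lying flat on the table beside the chase. Site at the block's centre, half-way up; z up, y along the long side, x along the short side.
- ornament_mid (a point): Ornament: small narrow brass block with a row of four dark diamonds, 26 (x) x 50 (y) x 23 mm high, about 0.15 kg, loose, lying flat on the table beside the chase. Site at the block's centre, half-way up; z up, y along the long side, x along the short side.
- planer_mid (a point): Planer: plain pale wooden block with a dark sole, 40 (x) x 64 (y) x 32 mm high, about 0.1 kg, loose, sole down on the table beside the chase. Site at the block's centre, half-way up; z up, y along the long side, x along the short side.
Things that resemble listed ones, but are neither listed nor needed, are in the scene too. Leave any turquoise look-alike of the part that bears planer_mid alone.

How it is judged:
On the way, in this order (a step that is already met when the one before it is completed fails the run):
1. picture block, text block and ornament all lie in their places in the chase (y of picture_mid in the frame of quoin_red between -0.013 and 0.013 m and x of picture_mid in the frame of quoin_red between -0.091 and -0.061 m and angle between each of picture_mid, text_mid, ornament_mid's own z axis and vertical below 0.1 rad and height (world z) of each of picture_mid, text_mid, ornament_mid below 0.0155 m and angle between the y axis of each of picture_mid, text_mid, ornament_mid and the y axis of chase, either way round below 0.2 rad and y of text_mid in the frame of quoin_blue between -0.013 and 0.013 m and x of text_mid in the frame of quoin_blue between -0.091 and -0.061 m and y of ornament_mid in the frame of chase between -0.015 and 0.015 m and x of ornament_mid in the frame of chase between -0.03 and 0 m), for 0.2 s.
2. the planer stands on the text block (horizontal distance between planer_mid and text_mid below 0.013 m and height (world z) of planer_mid between 0.036 and 0.043 m and angle between planer_mid's own z axis and vertical below 0.1 rad and angle between the y axis of planer_mid and the y axis of chase, either way round below 0.2 rad), for 0.2 s.
At the end, for the whole second after the job is handed in: Picture in front of red quoin, text in front of blue (13 mm sideways, 15 mm from midway to the near bar); ornament within 15 mm each way of the open space's middle; planer on the text block, centred to 13 mm; all flat to 0.1 rad, upright, parallel to the chase to 0.2 rad, released, at rest (all of step 1 and all of step 2 and linear speed of each of picture, text, ornament, planer below 0.02 m/s); the robot touches nothing.
It also fails if it takes over 115 s, if anything falls off the work surface, if the arm or the gripper's body presses on something with over 40 N, if the wrist force passes 120 N, or if a joint passes its speed limit or range.

ROBOT

A 6-joint arm with a two-finger parallel gripper is mounted at the origin on the work surface. World frame = base frame: x ahead of the robot, y to its left, z up, the work surface at z = 0. Lengths are in m, angles in rad, forces in N, time in s.
With the tool pointing down it reaches from about 0.35 to 0.725 m from the base axis. Payload 4.3 kg.
Tool frame: the origin (TCP) lies at the very end of the fingers, on their centre line; the grasp point (between the pads) lies 19 mm behind it (manip.grip_point_offset is the distance from the TCP to the grasp point, in m); z points along the fingers, y is the direction in which the jaws open and shut (so a half turn about z gives the same grasp; the last joint's range is limited). The gripper opens to 85 mm and grips with 20 to 120 N. Pads are 22 mm wide; open, the fingers measure 114 mm over their backs; the gripper's body (76 mm by 85 mm) begins 54 mm behind the grasp point. The pads swing forward as they close: fully open they stand 13 mm farther back than shut.
Start: joints at [1.052, 0.377, 0.081, 1.274, 0, 1.46], TCP at [0.229, 0.528, 0.231] pointing down, gripper open.
Joint ranges: [-2.72, 2.72], [-0.84, 1.66], [-1.02, 1.22], [-1.77, 2.12], [-1.37, 1.28], [-3.14, 3.14]. Speed limits (rad/s): [2.57, 2.57, 3.14, 3.14, 3.14, 3.14].

INTERFACE

Orientations are given as a unit quaternion [x, y, z, w].
In Python, from cell import state, imaging, job, recognise, landmark_of, manip gives the robot as it stands.
- The arm moves only by the tool carry_out, never from a script. Its argument "moves" is a list of rows, each a list of 2 entries, a list of its own where there are three numbers: the shift along the tool's x, y, z normalised to -1 to 1, where 1 is 250 mm, then the turn, a rotation vector about the tool's x, y, z normalised to -1 to 1, where 1 is 60 degrees. In form: [[[dx, dy, dz], [wx, wy, wz]], ...]. A call has 1 to 8 rows; each row is the pose to reach, as a shift and turn from the pose commanded when the call began, along the tool's axes at that moment; what a row does not reach only later rows make up. A row lasts 1/10 s, in which the tool goes at most 50 mm and 8.59 degrees, less where a joint would pass 70% of its speed; a pose out of reach is approached as far as the arm can. A call with a number of a shift or a turn outside -1 to 1 is refused whole. A call with a gripper value outside its range is refused whole. "claw" is the opening, from 0 (shut) to 1 (fully open), set as the call begins (left out, the last holds). The fingers move at their own pace and stop on an object; "squeeze" is the grip in N (left out, the last holds). Time passes only in rows, so rows that repeat a pose let the fingers close. It gives the time, the measured TCP pose, the force and the opening at its end, in the units of the state.
- state(): the state, without advancing time (a new reading comes with each control period).
- imaging.capture(name): name is "scene" or "top"; returns (picture, depth): 480x640x3 uint8, red, green, blue; 480x640 float32, m along the optical axis (not along the pixel's ray), 0 where there is no reading.
- imaging.get_calibration(name): a dict with "camera_matrix" (3x3 intrinsics, pixels), "extrinsics" (4x4, takes a point from world to camera coordinates). Camera axes: x right, y down, z forward; pixel columns grow to the right and rows downward; lengths in m; the calibration is good to about 2 mm. A picture is of the moment at which its call begins. get_calibration takes no time and is no camera call.
- job.finish_job(): hands the job in, once; it reports no verdict.
Trained networks look in the newest picture that a camera, given by its name, has taken for a name from the list of things; names that differ only in an ending like _2 or _b are one class to them, and where a whole thing is asked for, a point or a joint stands for the part that bears it (a point fixed in the world has none). Each returns a list of dicts, best first, with "confidence" (0 to 1); they miss things now and then, are a little off and sometimes report something else, mostly with a low value. They report only what shows in the picture. A call takes as long as a camera call. They do not tell look-alikes from the thing itself.
- recognise(camera, query): "xy" ([column, row] as shares, 0 to 1, of the picture: columns of its width, rows of its height, amid what is visible of it).
- landmark_of(camera, query): "xy" ([column, row] as shares, 0 to 1, of the picture: columns of its width, rows of its height: a listed point, or the origin of a listed thing).
The state is a dict: "t": time; "joint_pos": joint angles; "qd": joint speeds; "joint_torque": joint torques, N m; "ee_pos": TCP position; "eef_rot": TCP orientation; "ft_force": force on the tool from outside, world axes, zero at the start; "moment": the same for the moment, N m; "grip_width": finger opening in m.
Only numpy, scipy, OpenCV 4.12 (cv2) and the standard library are available. Lean on these libraries where they do the work, as an engineer would, in place of code of your own. Each camera call takes 0.05 s, during which the arm holds its last target.

## Working session

There is one attempt and no reset: what is moved stays moved. The work goes in short steps, Python scripts to look and compute and a tool call to move; the robot and the scene stay as the last step left them, time stands still between calls to the robot, and variables do not carry over. Pictures are saved under pics/ and viewed, and the job is handed in when it is done.

Besides the shell and the picture viewer there is one more tool, called after "Call:" by a JSON object that holds its "fn" and its "kwargs", one argument or row to a line. carry_out: Moves the arm, as the interface text tells. Its arguments: {"type":"object","properties":{"moves":{"type":"array"},"claw":{"type":"number"},"squeeze":{"type":"number"}},"required":["moves"]}

```bash
ls; mkdir -p pics
cat > h.py <<'E'
import numpy as np, cv2
from cell import state, imaging, job, recognise, landmark_of, manip
def cal(n):
    c=imaging.get_calibration(n); return np.array(c["camera_matrix"]),np.array(c["extrinsics"])
def toworld(n,u,v,d):
    K,E=cal(n); p=np.linalg.inv(K)@np.array([u,v,1.])*d
    return (np.linalg.inv(E)@np.append(p,1))[:3]
def atz(n,u,v,z):
    K,E=cal(n); Ei=np.linalg.inv(E); o=Ei[:3,3]; r=Ei[:3,:3]@np.linalg.inv(K)@np.array([u,v,1.])
    return o+r*(z-o[2])/r[2]
def save(im,f): cv2.imwrite("pics/"+f,im[:,:,::-1])
E
python3 - <<'E'
from h import *
s=state(); print(s); print(manip.grip_point_offset)
for n in ["scene","top"]:
    im,d=imaging.capture(n); save(im,n+"0.png"); np.save(n+"_d.npy",d)
    for q in ["chase","quoin_red","quoin_blue","picture_mid","text_mid","ornament_mid","planer_mid"]:
        for r in landmark_of(n,q):
            if r["confidence"]<.2: continue
            u,v=r["xy"][0]*640,r["xy"][1]*480
            z={"c":0,"q":0,"pl":.016}.get(q[0] if q[0] in"cq" else q[:2],.0115)
            print(n,q,round(r["confidence"],2),round(u),round(v),atz(n,u,v,z).round(3))
E
```

```text
pics
{'t': 0.0, 'joint_pos': array([1.05170115e+00, 3.78080041e-01, 7.96286766e-02, 1.27441071e+00,
       2.53662010e-06, 1.46049581e+00]), 'qd': array([ 0.00036941,  0.00190153, -0.00182287,  0.00098679, -0.00190098,
        0.00015946]), 'joint_torque': array([ 2.21586655e-03, -4.63600445e+01,  2.69876450e+01,  2.05904996e-02,
       -1.47528426e-04,  7.78950579e-06]), 'ee_pos': array([0.2282289 , 0.527046  , 0.23035227]), 'eef_rot': array([ 2.02976964e-01,  9.79182968e-01, -9.81757796e-04, -3.20910936e-04]), 'ft_force': array([ 0.06961521,  0.06952221, -0.27187187]), 'moment': array([ 0.01696813,  0.0100082 , -0.00921004]), 'grip_width': 0.0852642129612881}
0.0187
scene quoin_red 0.71 290 306 [ 0.649 -0.114  0.   ]
scene quoin_blue 0.58 361 290 [0.616 0.033 0.   ]
scene picture_mid 0.93 498 271 [0.583 0.324 0.012]
scene text_mid 0.97 480 213 [0.436 0.308 0.012]
scene ornament_mid 0.8 189 276 [ 0.581 -0.324  0.012]
scene planer_mid 0.91 228 185 [ 0.355 -0.256  0.016]
scene planer_mid 0.89 142 160 [ 0.283 -0.459  0.016]
scene planer_mid 0.79 185 175 [ 0.327 -0.354  0.016]
scene planer_mid 0.57 184 212 [ 0.426 -0.348  0.016]
top quoin_red 0.71 336 157 [ 0.652 -0.13  -0.   ]
top quoin_blue 0.71 259 183 [0.607 0.047 0.   ]
top picture_mid 0.64 133 205 [0.579 0.323 0.012]
top text_mid 0.78 142 271 [0.433 0.306 0.012]
top text_mid 0.58 132 204 [0.58  0.325 0.012]
top ornament_mid 0.71 427 179 [ 0.579 -0.323  0.012]
top ornament_mid 0.52 142 269 [0.437 0.306 0.012]
top planer_mid 0.93 452 241 [ 0.435 -0.357  0.016]
top planer_mid 0.91 514 307 [ 0.284 -0.466  0.016]
top planer_mid 0.8 410 279 [ 0.362 -0.256  0.016]
top planer_mid 0.75 460 293 [ 0.324 -0.358  0.016]
```

View pics/scene0.png

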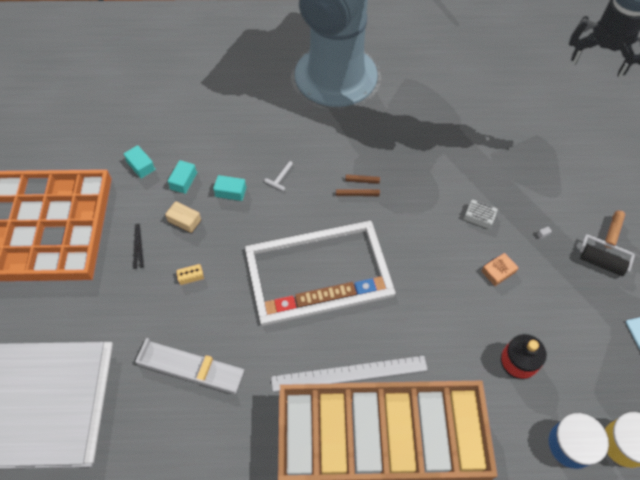

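View pics/top0.png

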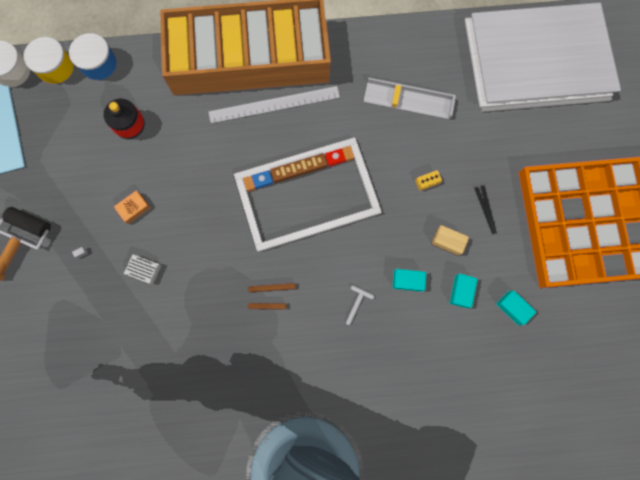

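The pictures show the picture block at top pixel (132,206), text (142,269), ornament (429,180), and pale planer (451,240), with three turquoise look-alikes at (411,280), (465,291) and (517,308). The chase is centred near (308,193), with red on its right and blue on its left. Next I'll measure the poses.

```bash
cat >> h.py <<'E'
def cloud(n,d):
    K,E=cal(n); v,u=np.mgrid[0:480,0:640]; p=np.stack([(u-K[0,2])/K[0,0]*d,(v-K[1,2])/K[1,1]*d,d],-1)
    Ei=np.linalg.inv(E); return p@Ei[:3,:3].T+Ei[:3,3]
def rect(n,d,c,r,zlo,zhi):
    P=cloud(n,d); m=(np.hypot(P[...,0]-c[0],P[...,1]-c[1])<r)&(P[...,2]>zlo)&(P[...,2]<zhi)&(d>0)
    q=P[m]; (cx,cy),(w,h),a=cv2.minAreaRect((q[:,:2]*1000).astype(np.float32))
    if w>h: a+=90; w,h=h,w   # a = direction of short side
    # long side dir angle vs world y
    a=(a+90)%180-90
    return dict(c=(round(cx,1),round(cy,1)),mean=(q[:,:2].mean(0)*1000).round(1),short=round(w,1),long=round(h,1),yaw=round(a,1),n=int(m.sum()),ztop=round(float(np.percentile(q[:,2],90)),4))
E
python3 - <<'E'
from h import *
for n in ["scene","top"]:
    d=np.load(n+"_d.npy")
    for k,c,r,zl,zh in [("table",(.5,.2),.03,-.1,.1),("pic",(.58,.324),.055,.015,.04),("text",(.434,.307),.055,.015,.04),("orn",(.58,-.323),.05,.015,.04),("plan",(.433,-.355),.06,.022,.05),("chase",(.575,-.03),.178,.009,.04)]:
        print(n,k,rect(n,d,c,r,zl,zh))
E
```

```text
scene table {'c': (499.7, 199.5), 'mean': array([500.1, 199.7]), 'short': 58.3, 'long': 58.6, 'yaw': -84.5, 'n': 512, 'ztop': 0.0019}
scene pic {'c': (576.7, 325.8), 'mean': array([577.9, 325. ]), 'short': 44.8, 'long': 62.0, 'yaw': 32.3, 'n': 558, 'ztop': 0.0242}
scene text {'c': (439.2, 306.6), 'mean': array([440.1, 306.3]), 'short': 48.2, 'long': 60.2, 'yaw': -26.8, 'n': 487, 'ztop': 0.0243}
scene orn {'c': (578.8, -323.0), 'mean': array([ 578.5, -322.8]), 'short': 29.5, 'long': 49.7, 'yaw': 16.8, 'n': 288, 'ztop': 0.0241}
scene plan {'c': (439.3, -349.5), 'mean': array([ 441.6, -348.8]), 'short': 43.1, 'long': 67.0, 'yaw': -28.4, 'n': 503, 'ztop': 0.033}
scene chase {'c': (571.8, -54.6), 'mean': array([599.1, -48.4]), 'short': 184.5, 'long': 280.9, 'yaw': 12.6, 'n': 4379, 'ztop': 0.021}
top table {'c': (500.4, 200.8), 'mean': array([499.9, 200.2]), 'short': 58.1, 'long': 58.4, 'yaw': 86.4, 'n': 593, 'ztop': 0.0034}
top pic {'c': (573.5, 324.8), 'mean': array([572.8, 323.9]), 'short': 45.3, 'long': 60.3, 'yaw': 32.9, 'n': 571, 'ztop': 0.0256}
top text {'c': (435.8, 305.7), 'mean': array([435.1, 304.8]), 'short': 43.8, 'long': 61.3, 'yaw': -26.1, 'n': 608, 'ztop': 0.0259}
top orn {'c': (574.7, -324.5), 'mean': array([ 573.7, -323.4]), 'short': 26.7, 'long': 51.5, 'yaw': 16.9, 'n': 275, 'ztop': 0.0256}
top plan {'c': (436.7, -350.7), 'mean': array([ 435.7, -349. ]), 'short': 41.5, 'long': 64.6, 'yaw': -29.1, 'n': 598, 'ztop': 0.0351}
top chase {'c': (570.1, -56.1), 'mean': array([589.3, -48.9]), 'short': 181.5, 'long': 280.0, 'yaw': 12.3, 'n': 4021, 'ztop': 0.0228}
```

```bash
cat > plan.py <<'E'
import sys
from h import *
from scipy.spatial.transform import Rotation as R
# usage: plan.py x y z yaw ... (mm,deg) ; jaw yaw target; chained rows relative to the present pose
s=state(); p=s["ee_pos"]*1000; Q=R.from_quat(s["eef_rot"]).as_matrix()
ty=np.degrees(np.arctan2(Q[1,1],Q[0,1]))
print("t",round(s["t"],2),"tcp",p.round(1),"jawyaw",round(ty,1),"tilt",np.degrees(np.arccos(-Q[2,2])).round(2),"q6",s["joint_pos"][5].round(2),"F",s["ft_force"].round(1),"w",round(s["grip_width"]*1000,1))
a=list(map(float,sys.argv[1:]))
for i in range(0,len(a),4):
    g=np.array(a[i:i+3]); dy=(a[i+3]-ty+90)%180-90
    G=R.from_euler("z",dy,degrees=True).as_matrix()@np.array([[-np.sin(np.radians(ty))*-1,0,0]]*3) if 0 else None
    th=np.radians(ty+dy); Y=np.array([np.cos(th),np.sin(th),0]); Z=np.array([0,0,-1.]); T=np.stack([np.cross(Y,Z),Y,Z],1)
    rv=R.from_matrix(Q.T@T).as_rotvec(degrees=True)
    print("row",(Q.T@(g-p)/250).round(3).tolist(),(rv/60).round(3).tolist(),"dist",np.linalg.norm(g-p).round(0))
E
python3 plan.py 575 325.3 120 32.6 575 325.3 4 32.6
```

```text
t 0.8 tcp [228.6 527.7 231.3] jawyaw 66.6 tilt 0.01 q6 1.46 F [-0.5 -0.3  0.1] w 85.6
row [-1.593, -0.192, 0.445] [0.0, -0.0, 0.566] dist 416.0
row [-1.593, -0.192, 0.909] [0.0, -0.0, 0.566] dist 461.0
```

Call:
{"fn": "carry_out", "kwargs": {
  "moves": [
    [[-0.8,-0.1,0.22],[0,0,0.566]],
    [[-0.8,-0.1,0.22],[0,0,0.566]],
    [[-0.8,-0.1,0.22],[0,0,0.566]],
    [[-0.8,-0.1,0.22],[0,0,0.566]],
    [[-0.8,-0.1,0.22],[0,0,0.566]]
  ],
  "claw": 1,
  "squeeze": 60
}}

```text
t: 1.3
ee_pos: [0.4056, 0.4219, 0.1745]
eef_rot: [0.483, 0.875, -0.001, 0.001]
ft_force: [-0.6, -0.0, 0.1]
grip_width: 0.0853
```

```bash
python3 plan.py 575 325.3 100 32.6
```

```text
t 1.3 tcp [405.6 421.9 174.5] jawyaw 32.2 tilt 0.14 q6 1.71 F [-0.6 -0.   0.1] w 85.3
row [-0.687, 0.368, 0.299] [-0.001, 0.002, -0.007] dist 209.0
```

Call:
{"fn": "carry_out", "kwargs": {
  "moves": [
    [[-0.687,0.368,0.3],[0,0,-0.007]],
    [[-0.687,0.368,0.3],[0,0,-0.007]],
    [[-0.687,0.368,0.3],[0,0,-0.007]],
    [[-0.687,0.368,0.3],[0,0,-0.007]],
    [[-0.687,0.368,0.3],[0,0,-0.007]],
    [[-0.687,0.368,0.3],[0,0,-0.007]],
    [[-0.687,0.368,0.3],[0,0,-0.007]]
  ]
}}

```text
t: 2.0
ee_pos: [0.5713, 0.3311, 0.1018]
eef_rot: [0.476, 0.879, 0.0, -0.0]
ft_force: [-1.5, 1.5, 0.7]
grip_width: 0.0854
```

```bash
python3 plan.py 575 325.3 4 32.6
```

```text
t 2.0 tcp [571.3 331.1 101.8] jawyaw 33.1 tilt 0.05 q6 1.42 F [-1.5  1.5  0.7] w 85.4
row [-0.028, -0.0, 0.391] [-0.0, -0.001, 0.009] dist 98.0
```

Call:
{"fn": "carry_out", "kwargs": {
  "moves": [
    [[0,0,0],[0,0,0]],
    [[0,0,0],[0,0,0]]
  ]
}}

```text
t: 2.2
ee_pos: [0.5714, 0.3315, 0.1024]
eef_rot: [0.476, 0.88, 0.001, 0.0]
ft_force: [-0.6, 0.3, -0.1]
grip_width: 0.0855
```

```bash
python3 plan.py 575 325.3 3 32.6
```

```text
t 2.2 tcp [571.4 331.5 102.4] jawyaw 33.2 tilt 0.07 q6 1.42 F [-0.6  0.3 -0.1] w 85.5
row [-0.029, -0.002, 0.398] [0.001, -0.0, 0.009] dist 100.0
```

Call:
{"fn": "carry_out", "kwargs": {
  "moves": [
    [[-0.029,-0.002,0.13],[0,0,0.009]],
    [[-0.029,-0.002,0.26],[0,0,0.009]],
    [[-0.029,-0.002,0.33],[0,0,0.009]],
    [[-0.029,-0.002,0.37],[0,0,0.009]],
    [[-0.029,-0.002,0.396],[0,0,0.009]],
    [[-0.029,-0.002,0.396],[0,0,0.009]]
  ]
}}

```text
t: 2.8
ee_pos: [0.5755, 0.3242, 0.0024]
eef_rot: [0.481, 0.877, 0.0, -0.0]
ft_force: [-0.3, 0.2, 0.5]
grip_width: 0.0857
```

Call:
{"fn": "carry_out", "kwargs": {
  "moves": [
    [[0,0,0],[0,0,0]],
    [[0,0,0],[0,0,0]],
    [[0,0,0],[0,0,0]],
    [[0,0,0],[0,0,0]],
    [[0,0,0],[0,0,0]],
    [[0,0,0],[0,0,0]]
  ],
  "claw": 0,
  "squeeze": 60
}}

```text
t: 3.4
ee_pos: [0.5769, 0.3243, 0.0037]
eef_rot: [0.481, 0.877, 0.001, 0.001]
ft_force: [-0.5, 0.5, 5.0]
grip_width: 0.0427
```

```bash
python3 plan.py 575 325.3 103 32.6
```

```text
t 3.4 tcp [576.9 324.3   3.7] jawyaw 32.5 tilt 0.16 q6 1.42 F [-0.5  0.5  5. ] w 42.7
row [0.007, -0.003, -0.397] [0.003, 0.0, -0.002] dist 99.0
```

Call:
{"fn": "carry_out", "kwargs": {
  "moves": [
    [[0,0,-0.1],[0,0,0]],
    [[0,0,-0.25],[0,0,0]],
    [[0,0,-0.36],[0,0,0]],
    [[0,0,-0.36],[0,0,0]],
    [[0,0,-0.36],[0,0,0]]
  ]
}}

```text
t: 3.9
ee_pos: [0.576, 0.3238, 0.0924]
eef_rot: [0.481, 0.877, 0.0, 0.0]
ft_force: [-0.4, 0.1, -1.8]
grip_width: 0.0429
```

```bash
python3 plan.py 574 92 95 22 574.7 -141.5 95 12.4
```

```text
t 3.9 tcp [576.  323.8  92.4] jawyaw 32.5 tilt 0.05 q6 1.42 F [-0.4  0.1 -1.8] w 42.9
row [-0.778, -0.505, -0.011] [0.001, 0.0, 0.175] dist 232.0
row [-1.567, -1.004, -0.011] [0.001, -0.0, 0.335] dist 465.0
```

Call:
{"fn": "carry_out", "kwargs": {
  "moves": [
    [[-0.778,-0.505,-0.01],[0,0,0.175]],
    [[-0.778,-0.505,-0.01],[0,0,0.175]],
    [[-0.778,-0.505,-0.01],[0,0,0.175]],
    [[-0.778,-0.505,-0.01],[0,0,0.175]],
    [[-0.778,-0.505,-0.01],[0,0,0.175]],
    [[-0.778,-0.505,-0.01],[0,0,0.175]],
    [[-0.778,-0.505,-0.01],[0,0,0.175]]
  ]
}}

```text
t: 4.6
ee_pos: [0.5722, 0.0913, 0.0929]
eef_rot: [0.56, 0.829, -0.001, -0.002]
ft_force: [0.5, -0.5, -1.8]
grip_width: 0.0427
```

```bash
python3 plan.py 574.7 -141.5 95 12.4
```

```text
t 4.6 tcp [572.2  91.3  92.9] jawyaw 21.9 tilt 0.21 q6 1.24 F [ 0.5 -0.5 -1.8] w 42.7
row [-0.868, -0.338, -0.009] [-0.003, -0.002, 0.158] dist 233.0
```

Call:
{"fn": "carry_out", "kwargs": {
  "moves": [
    [[-0.868,-0.338,0],[0,0,0.158]],
    [[-0.868,-0.338,0],[0,0,0.158]],
    [[-0.868,-0.338,0],[0,0,0.158]],
    [[-0.868,-0.338,0],[0,0,0.158]],
    [[-0.868,-0.338,0],[0,0,0.158]],
    [[-0.868,-0.338,0],[0,0,0.158]],
    [[-0.868,-0.338,0],[0,0,0.158]],
    [[-0.868,-0.338,0],[0,0,0.158]]
  ]
}}

```text
t: 5.4
ee_pos: [0.5764, -0.1388, 0.094]
eef_rot: [0.625, 0.781, 0.0, -0.001]
ft_force: [0.4, 0.4, -1.8]
grip_width: 0.0428
```

```bash
python3 plan.py 574.7 -141.5 5 12.4
python3 - <<'E'
from h import *
im,d=imaging.capture("scene"); save(cv2.resize(im[120:400,150:470],(800,700))[:600],"a1.png")
im,d=imaging.capture("top"); save(im,"a1t.png"); np.save("td.npy",d)
print(rect("top",d,(.5747,-.1415),.05,.09,.12) if 0 else "")
E
```

```text
t 5.4 tcp [ 576.4 -138.8   94. ] jawyaw 12.7 tilt 0.11 q6 1.01 F [ 0.4  0.4 -1.8] w 42.8
row [-0.01, -0.009, 0.356] [-0.001, -0.002, 0.004] dist 89.0
```

View pics/a1.png

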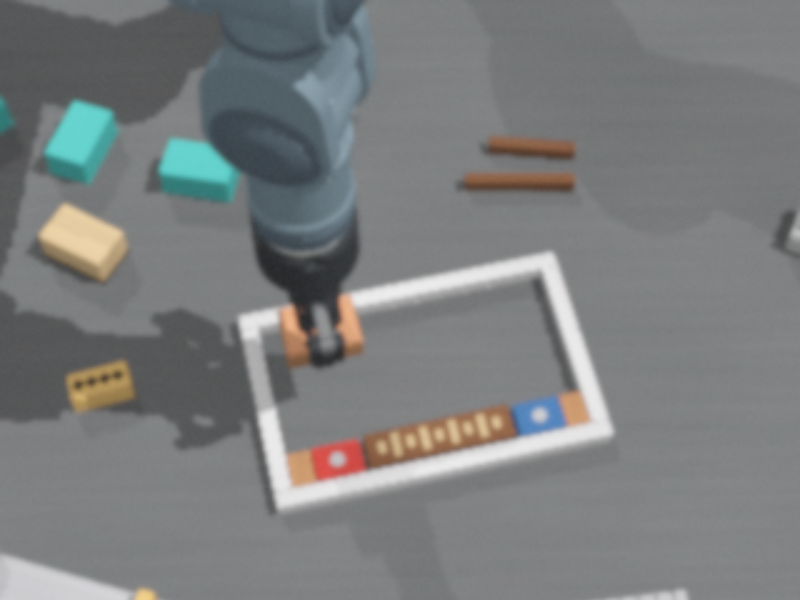

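The block hangs level above the red end (about (322,330) in the crop). Lowering it now.

Call:
{"fn": "carry_out", "kwargs": {
  "moves": [
    [[-0.01,-0.009,0.12],[0,0,0.004]],
    [[-0.01,-0.009,0.22],[0,0,0.004]],
    [[-0.01,-0.009,0.29],[0,0,0.004]],
    [[-0.01,-0.009,0.32],[0,0,0.004]],
    [[-0.01,-0.009,0.34],[0,0,0.004]],
    [[-0.01,-0.009,0.357],[0,0,0.004]],
    [[-0.01,-0.009,0.357],[0,0,0.004]]
  ]
}}

```text
t: 6.2
ee_pos: [0.5755, -0.1437, 0.0059]
eef_rot: [0.627, 0.779, 0.0, 0.0]
ft_force: [-0.1, -0.3, 0.3]
grip_width: 0.0426
```

Call:
{"fn": "carry_out", "kwargs": {
  "moves": [
    [[0,0,0],[0,0,0]],
    [[0,0,0],[0,0,0]],
    [[0,0,0],[0,0,0]],
    [[0,0,0],[0,0,0]]
  ],
  "claw": 0.75
}}

```text
t: 6.6
ee_pos: [0.5754, -0.144, 0.006]
eef_rot: [0.627, 0.779, 0.0, 0.0]
ft_force: [0.2, -0.6, -0.0]
grip_width: 0.0638
```

Call:
{"fn": "carry_out", "kwargs": {
  "moves": [
    [[0,0,-0.1],[0,0,0]],
    [[0,0,-0.25],[0,0,0]],
    [[0,0,-0.4],[0,0,0]],
    [[0,0,-0.4],[0,0,0]],
    [[0,0,-0.4],[0,0,0]]
  ]
}}

```text
t: 7.1
ee_pos: [0.5761, -0.1443, 0.1068]
eef_rot: [0.627, 0.779, 0.001, 0.001]
ft_force: [-0.6, 1.3, 0.5]
grip_width: 0.0641
```

```bash
python3 plan.py  490 80 100 -5 437.5 306.1 100 -26.4
```

```text
t 7.1 tcp [ 576.1 -144.3  106.8] jawyaw 12.3 tilt 0.18 q6 1.0 F [-0.6  1.3  0.5] w 64.1
row [0.95, -0.146, 0.025] [0.003, 0.001, 0.288] dist 240.0
row [1.878, -0.159, 0.024] [0.003, 0.001, 0.645] dist 471.0
```

Call:
{"fn": "carry_out", "kwargs": {
  "moves": [
    [[0.95,-0.146,0.02],[0,0,0.288]],
    [[0.95,-0.146,0.02],[0,0,0.288]],
    [[0.95,-0.146,0.02],[0,0,0.288]],
    [[0.95,-0.146,0.02],[0,0,0.288]],
    [[0.95,-0.146,0.02],[0,0,0.288]],
    [[0.95,-0.146,0.02],[0,0,0.288]],
    [[0.95,-0.146,0.02],[0,0,0.288]]
  ],
  "claw": 1
}}

```text
t: 7.8
ee_pos: [0.4873, 0.0811, 0.0992]
eef_rot: [0.737, 0.676, -0.001, -0.001]
ft_force: [0.4, 0.0, -0.4]
grip_width: 0.0855
```

```bash
python3 plan.py 437.5 306.1 100 -26.4
```

```text
t 7.8 tcp [487.3  81.1  99.2] jawyaw -4.9 tilt 0.16 q6 1.69 F [ 0.4  0.  -0.4] w 85.5
row [0.88, -0.275, -0.003] [-0.002, 0.001, 0.359] dist 230.0
```

Call:
{"fn": "carry_out", "kwargs": {
  "moves": [
    [[0.88,-0.275,0],[0,0,0.359]],
    [[0.88,-0.275,0],[0,0,0.359]],
    [[0.88,-0.275,0],[0,0,0.359]],
    [[0.88,-0.275,0],[0,0,0.359]],
    [[0.88,-0.275,0],[0,0,0.359]],
    [[0.88,-0.275,0],[0,0,0.359]],
    [[0.88,-0.275,0],[0,0,0.359]],
    [[0.88,-0.275,0],[0,0,0.359]]
  ]
}}

```text
t: 8.6
ee_pos: [0.4402, 0.3039, 0.1]
eef_rot: [0.851, 0.525, -0.001, 0.0]
ft_force: [0.0, 0.1, 0.4]
grip_width: 0.085
```

```bash
python3 plan.py 437.5 306.1 4 -26.4
```

```text
t 8.6 tcp [440.2 303.9 100. ] jawyaw -26.7 tilt 0.07 q6 2.52 F [0.  0.1 0.4] w 85.0
row [0.004, -0.013, 0.384] [-0.0, 0.001, -0.005] dist 96.0
```

Call:
{"fn": "carry_out", "kwargs": {
  "moves": [
    [[0.004,-0.013,0.13],[0,0,0]],
    [[0.004,-0.013,0.26],[0,0,0]],
    [[0.004,-0.013,0.33],[0,0,0]],
    [[0.004,-0.013,0.36],[0,0,0]],
    [[0.004,-0.013,0.384],[0,0,0]],
    [[0.004,-0.013,0.384],[0,0,0]]
  ]
}}

```text
t: 9.2
ee_pos: [0.4376, 0.3072, 0.0045]
eef_rot: [0.851, 0.525, 0.0, 0.0]
ft_force: [-0.8, 0.7, 0.5]
grip_width: 0.0856
```

Call:
{"fn": "carry_out", "kwargs": {
  "moves": [
    [[0,0,0],[0,0,0]],
    [[0,0,0],[0,0,0]],
    [[0,0,0],[0,0,0]],
    [[0,0,0],[0,0,0]],
    [[0,0,0],[0,0,0]],
    [[0,0,0],[0,0,0]]
  ],
  "claw": 0,
  "squeeze": 80
}}

```text
t: 9.8
ee_pos: [0.4379, 0.3087, 0.0058]
eef_rot: [0.85, 0.526, 0.001, -0.0]
ft_force: [-1.6, -0.4, 5.8]
grip_width: 0.0423
```

Call:
{"fn": "carry_out", "kwargs": {
  "moves": [
    [[0,0,-0.1],[0,0,0]],
    [[0,0,-0.25],[0,0,0]],
    [[0,0,-0.36],[0,0,0]],
    [[0,0,-0.36],[0,0,0]],
    [[0,0,-0.36],[0,0,0]]
  ]
}}

```text
t: 10.3
ee_pos: [0.437, 0.308, 0.0941]
eef_rot: [0.851, 0.526, 0.0, 0.0]
ft_force: [0.5, 0.6, -6.6]
grip_width: 0.0423
```

```bash
python3 plan.py 490 165 95 -7 538 24.5 95 12.4
```

```text
t 10.3 tcp [437.  308.   94.1] jawyaw -26.5 tilt 0.01 q6 2.53 F [ 0.5  0.6 -6.6] w 42.3
row [-0.417, 0.445, -0.004] [0.0, -0.0, -0.326] dist 152.0
row [-0.834, 0.868, -0.004] [0.0, -0.0, -0.649] dist 301.0
```

Call:
{"fn": "carry_out", "kwargs": {
  "moves": [
    [[-0.834,0.868,0],[0,0,-0.649]],
    [[-0.834,0.868,0],[0,0,-0.649]],
    [[-0.834,0.868,0],[0,0,-0.649]],
    [[-0.834,0.868,0],[0,0,-0.649]],
    [[-0.834,0.868,0],[0,0,-0.649]],
    [[-0.834,0.868,0],[0,0,-0.649]],
    [[-0.834,0.868,0],[0,0,-0.649]],
    [[-0.834,0.868,0],[0,0,-0.649]]
  ]
}}

```text
t: 11.1
ee_pos: [0.5378, 0.0209, 0.092]
eef_rot: [0.629, 0.778, -0.001, -0.001]
ft_force: [-1.1, 1.6, -4.1]
grip_width: 0.0418
```

Call:
{"fn": "carry_out", "kwargs": {
  "moves": [
    [[0,0,0],[0,0,0]],
    [[0,0,0],[0,0,0]]
  ]
}}

```text
t: 11.3
ee_pos: [0.5362, 0.0254, 0.0929]
eef_rot: [0.626, 0.78, -0.001, -0.002]
ft_force: [-0.6, -0.5, -4.2]
grip_width: 0.0419
```

```bash
python3 plan.py 538 24.5 7 12.4
python3 - <<'E'
from h import *
im,d=imaging.capture("scene"); save(cv2.resize(im[180:390,180:460],(800,600)),"a2.png")
E
```

```text
t 11.3 tcp [536.2  25.4  92.9] jawyaw 12.5 tilt 0.22 q6 1.28 F [-0.6 -0.5 -4.2] w 41.9
row [-0.006, 0.007, 0.343] [-0.003, -0.002, 0.001] dist 86.0
```

View pics/a2.png

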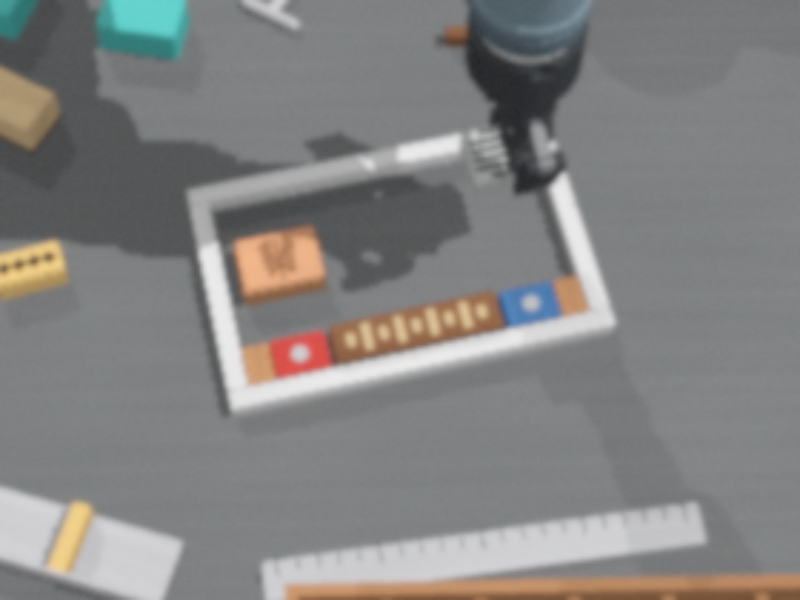

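The picture block lies straight in front of the red quoin (crop (280,262)), and the text block is held above the blue end.

Call:
{"fn": "carry_out", "kwargs": {
  "moves": [
    [[-0.006,0.007,0.12],[0,0,0]],
    [[-0.006,0.007,0.22],[0,0,0]],
    [[-0.006,0.007,0.28],[0,0,0]],
    [[-0.006,0.007,0.31],[0,0,0]],
    [[-0.006,0.007,0.33],[0,0,0]],
    [[-0.006,0.007,0.344],[0,0,0]],
    [[-0.006,0.007,0.344],[0,0,0]]
  ]
}}

```text
t: 12.05
ee_pos: [0.5404, 0.0236, 0.0088]
eef_rot: [0.626, 0.779, 0.0, 0.0]
ft_force: [-1.1, -0.2, -3.5]
grip_width: 0.0423
```

Call:
{"fn": "carry_out", "kwargs": {
  "moves": [
    [[0,0,0],[0,0,0]],
    [[0,0,0],[0,0,0]],
    [[0,0,0],[0,0,0]],
    [[0,0,0],[0,0,0]]
  ],
  "claw": 0.75
}}

```text
t: 12.45
ee_pos: [0.5409, 0.0233, 0.0093]
eef_rot: [0.627, 0.779, 0.001, 0.001]
ft_force: [0.6, 0.1, -0.6]
grip_width: 0.064
```

Call:
{"fn": "carry_out", "kwargs": {
  "moves": [
    [[0,0,-0.1],[0,0,0]],
    [[0,0,-0.25],[0,0,0]],
    [[0,0,-0.4],[0,0,0]],
    [[0,0,-0.4],[0,0,0]],
    [[0,0,-0.4],[0,0,0]]
  ]
}}

```text
t: 12.95
ee_pos: [0.5414, 0.0233, 0.1098]
eef_rot: [0.627, 0.779, 0.001, 0.001]
ft_force: [0.3, 0.7, -0.7]
grip_width: 0.0643
```

```bash
python3 plan.py  560 -150 105 15 576.7 -323.7 100 16.9
```

```text
t 12.95 tcp [541.4  23.3 109.8] jawyaw 12.4 tilt 0.19 q6 1.28 F [ 0.3  0.7 -0.7] w 64.3
row [-0.693, -0.076, 0.02] [0.003, 0.001, -0.043] dist 174.0
row [-1.386, -0.16, 0.04] [0.003, 0.001, -0.075] dist 349.0
```

Call:
{"fn": "carry_out", "kwargs": {
  "moves": [
    [[-0.9,-0.1,0.02],[0,0,-0.075]],
    [[-0.9,-0.1,0.02],[0,0,-0.075]],
    [[-0.9,-0.1,0.02],[0,0,-0.075]],
    [[-0.9,-0.1,0.02],[0,0,-0.075]],
    [[-0.9,-0.1,0.02],[0,0,-0.075]],
    [[-0.9,-0.1,0.02],[0,0,-0.075]]
  ],
  "claw": 0.75
}}

```text
t: 13.55
ee_pos: [0.5632, -0.2054, 0.1015]
eef_rot: [0.598, 0.802, -0.001, -0.001]
ft_force: [-0.5, 0.7, 0.5]
grip_width: 0.064
```

```bash
python3 plan.py   576.7 -323.7 100 16.9
```

```text
t 13.55 tcp [ 563.2 -205.4  101.5] jawyaw 16.6 tilt 0.11 q6 0.83 F [-0.5  0.7  0.5] w 64.0
row [-0.469, -0.083, 0.006] [-0.002, -0.0, -0.005] dist 119.0
```

Call:
{"fn": "carry_out", "kwargs": {
  "moves": [
    [[-0.469,-0.083,0],[0,0,-0.005]],
    [[-0.469,-0.083,0],[0,0,-0.005]],
    [[-0.469,-0.083,0],[0,0,-0.005]],
    [[-0.469,-0.083,0],[0,0,-0.005]],
    [[-0.469,-0.083,0],[0,0,-0.005]],
    [[-0.469,-0.083,0],[0,0,-0.005]]
  ]
}}

```text
t: 14.15
ee_pos: [0.5777, -0.3177, 0.1026]
eef_rot: [0.593, 0.805, 0.0, -0.001]
ft_force: [-0.1, -1.6, 0.6]
grip_width: 0.0641
```

```bash
python3 plan.py   576.7 -323.7 5 16.9
python3 - <<'E'
from h import *
for n in ["scene","top"]:
    im,d=imaging.capture(n); save(im,n+"_b.png"); c=np.array([571,-55.3])
    th=np.radians(12.45); M=np.array([[np.cos(th),np.sin(th)],[-np.sin(th),np.cos(th)]])
    for k,g in [("pic",(.5747,-.1415)),("text",(.538,.0245))]:
        r=rect(n,d,g,.055,.015,.04); print(n,k,r,"chase",(M@(np.array(r["c"])-c)).round(1))
E
```

```text
t 14.15 tcp [ 577.7 -317.7  102.6] jawyaw 17.3 tilt 0.15 q6 0.67 F [-0.1 -1.6  0.6] w 64.1
row [-0.023, -0.01, 0.391] [-0.001, -0.002, 0.007] dist 98.0
scene pic {'c': (575.8, -153.5), 'mean': array([ 578.5, -145.7]), 'short': 66.9, 'long': 85.2, 'yaw': 11.2, 'n': 634, 'ztop': 0.0239} chase [-16.5 -96.9]
scene text {'c': (533.4, 34.1), 'mean': array([542.2,  27.2]), 'short': 65.5, 'long': 87.1, 'yaw': 12.0, 'n': 597, 'ztop': 0.024} chase [-17.4  95.4]
top pic {'c': (577.9, -152.9), 'mean': array([ 574.6, -148.9]), 'short': 65.8, 'long': 84.3, 'yaw': 12.5, 'n': 665, 'ztop': 0.0254} chase [-14.3 -96.8]h.py:21: RuntimeWarning: Mean of empty slice.
  return dict(c=(round(cx,1),round(cy,1)),mean=(q[:,:2].mean(0)*1000).round(1),short=round(w,1),long=round(h,1),yaw=round(a,1),n=int(m.sum()),ztop=round(float(np.percentile(q[:,2],90)),4))
  ret = um.true_divide(
Traceback (most recent call last):
  File "h.py", line 21, in rect
    return dict(c=(round(cx,1),round(cy,1)),mean=(q[:,:2].mean(0)*1000).round(1),short=round(w,1),long=round(h,1),yaw=round(a,1),n=int(m.sum()),ztop=round(float(np.percentile(q[:,2],90)),4))
                                                                                                                                                                 ~~~~~~~~~~~~~^^^^^^^^^^^
IndexError: index -1 is out of bounds for axis 0 with size 0
```

View pics/scene_b.png

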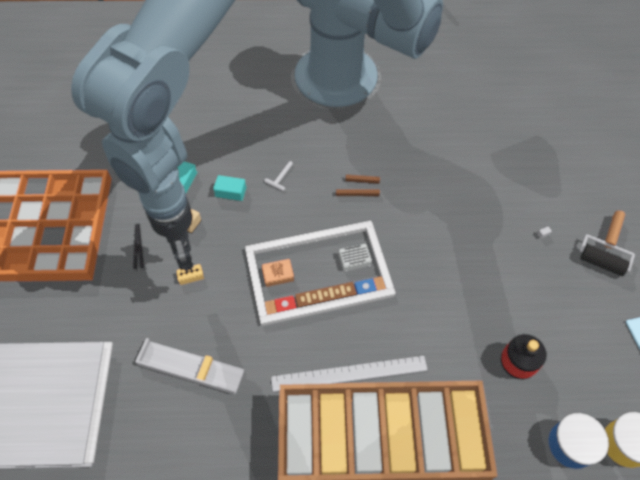

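Both blocks are lying square in the chase, the picture at (278,272) and the text at (355,257). Next is the ornament at (189,275).

Call:
{"fn": "carry_out", "kwargs": {
  "moves": [
    [[-0.023,-0.01,0.13],[0,0,0.007]],
    [[-0.023,-0.01,0.26],[0,0,0.007]],
    [[-0.023,-0.01,0.34],[0,0,0.007]],
    [[-0.023,-0.01,0.37],[0,0,0.007]],
    [[-0.023,-0.01,0.39],[0,0,0.007]],
    [[-0.023,-0.01,0.39],[0,0,0.007]]
  ]
}}

```text
t: 14.85
ee_pos: [0.5779, -0.3259, 0.0065]
eef_rot: [0.596, 0.803, 0.0, 0.0]
ft_force: [0.8, -0.4, 0.3]
grip_width: 0.0643
```

Call:
{"fn": "carry_out", "kwargs": {
  "moves": [
    [[0,0,0],[0,0,0]],
    [[0,0,0],[0,0,0]],
    [[0,0,0],[0,0,0]],
    [[0,0,0],[0,0,0]],
    [[0,0,0],[0,0,0]],
    [[0,0,0],[0,0,0]]
  ],
  "claw": 0,
  "squeeze": 50
}}

```text
t: 15.45
ee_pos: [0.5785, -0.3269, 0.0075]
eef_rot: [0.596, 0.803, 0.0, 0.001]
ft_force: [-0.5, 0.3, 6.5]
grip_width: 0.0248
```

Call:
{"fn": "carry_out", "kwargs": {
  "moves": [
    [[0,0,-0.1],[0,0,0]],
    [[0,0,-0.25],[0,0,0]],
    [[0,0,-0.36],[0,0,0]],
    [[0,0,-0.36],[0,0,0]],
    [[0,0,-0.36],[0,0,0]]
  ]
}}

```text
t: 15.95
ee_pos: [0.5777, -0.3263, 0.0959]
eef_rot: [0.596, 0.803, 0.0, 0.0]
ft_force: [0.1, 0.6, -2.1]
grip_width: 0.0246
```

```bash
python3 plan.py 566 -191 95 14.6 556.4 -58.5 95 12.4
```

```text
t 15.95 tcp [ 577.7 -326.3   95.9] jawyaw 16.8 tilt 0.04 q6 0.67 F [ 0.1  0.6 -2.1] w 24.6
row [0.532, 0.111, 0.004] [0.001, 0.0, 0.036] dist 136.0
row [1.05, 0.228, 0.003] [0.001, 0.0, 0.073] dist 269.0
```

Call:
{"fn": "carry_out", "kwargs": {
  "moves": [
    [[0.8,0.17,0],[0,0,0.073]],
    [[0.8,0.17,0],[0,0,0.073]],
    [[0.8,0.17,0],[0,0,0.073]],
    [[0.8,0.17,0],[0,0,0.073]],
    [[0.8,0.17,0],[0,0,0.073]],
    [[0.8,0.17,0],[0,0,0.073]],
    [[0.8,0.17,0],[0,0,0.073]]
  ]
}}

```text
t: 16.65
ee_pos: [0.5599, -0.123, 0.0948]
eef_rot: [0.627, 0.779, -0.001, -0.001]
ft_force: [0.1, -0.8, -2.0]
grip_width: 0.0249
```

```bash
python3 plan.py  556.4 -59.5 95 12.4
```

```text
t 16.65 tcp [ 559.9 -123.    94.8] jawyaw 12.4 tilt 0.1 q6 1.03 F [ 0.1 -0.8 -2. ] w 24.9
row [0.251, 0.041, -0.001] [-0.002, -0.0, -0.0] dist 64.0
```

Call:
{"fn": "carry_out", "kwargs": {
  "moves": [
    [[0.251,0.041,0],[0,0,0]],
    [[0.251,0.041,0],[0,0,0]],
    [[0.251,0.041,0],[0,0,0]],
    [[0.251,0.041,0],[0,0,0]],
    [[0.251,0.041,0],[0,0,0]]
  ]
}}

```text
t: 17.15
ee_pos: [0.5574, -0.0605, 0.0959]
eef_rot: [0.627, 0.779, -0.0, 0.0]
ft_force: [0.3, -0.3, -0.8]
grip_width: 0.0248
```

```bash
python3 plan.py  556.4 -60 7 12.4
```

```text
t 17.15 tcp [557.4 -60.5  95.9] jawyaw 12.3 tilt 0.04 q6 1.14 F [ 0.3 -0.3 -0.8] w 24.8
row [0.003, -0.004, 0.356] [0.0, 0.001, -0.002] dist 89.0
```

Call:
{"fn": "carry_out", "kwargs": {
  "moves": [
    [[0.003,-0.004,0.12],[0,0,0]],
    [[0.003,-0.004,0.22],[0,0,0]],
    [[0.003,-0.004,0.29],[0,0,0]],
    [[0.003,-0.004,0.32],[0,0,0]],
    [[0.003,-0.004,0.34],[0,0,0]],
    [[0.003,-0.004,0.354],[0,0,0]],
    [[0.003,-0.004,0.354],[0,0,0]]
  ]
}}

```text
t: 17.85
ee_pos: [0.5565, -0.0588, 0.0079]
eef_rot: [0.627, 0.779, 0.0, 0.0]
ft_force: [-0.7, 0.8, -1.7]
grip_width: 0.0245
```

Call:
{"fn": "carry_out", "kwargs": {
  "moves": [
    [[0,0,0],[0,0,0]],
    [[0,0,0],[0,0,0]],
    [[0,0,0],[0,0,0]],
    [[0,0,0],[0,0,0]]
  ],
  "claw": 0.6
}}

```text
t: 18.25
ee_pos: [0.5563, -0.0584, 0.008]
eef_rot: [0.627, 0.779, 0.0, 0.0]
ft_force: [0.0, 0.3, -0.1]
grip_width: 0.0515
```

Call:
{"fn": "carry_out", "kwargs": {
  "moves": [
    [[0,0,-0.1],[0,0,0]],
    [[0,0,-0.25],[0,0,0]],
    [[0,0,-0.4],[0,0,0]],
    [[0,0,-0.4],[0,0,0]],
    [[0,0,-0.4],[0,0,0]]
  ]
}}

```text
t: 18.75
ee_pos: [0.557, -0.0586, 0.1087]
eef_rot: [0.627, 0.779, 0.001, 0.001]
ft_force: [-0.1, -0.6, -0.3]
grip_width: 0.0512
```

```bash
python3 plan.py  500 -210 110 -8 438 -350 110 -28.7
```

```text
t 18.75 tcp [557.  -58.6 108.7] jawyaw 12.4 tilt 0.17 q6 1.14 F [-0.1 -0.6 -0.3] w 51.2
row [-0.542, -0.353, -0.006] [0.003, 0.001, 0.34] dist 162.0
row [-1.036, -0.715, -0.006] [0.003, 0.0, 0.685] dist 315.0
```

Call:
{"fn": "carry_out", "kwargs": {
  "moves": [
    [[-0.9,-0.6,0],[0,0,0.685]],
    [[-0.9,-0.6,0],[0,0,0.685]],
    [[-0.9,-0.6,0],[0,0,0.685]],
    [[-0.9,-0.6,0],[0,0,0.685]],
    [[-0.9,-0.6,0],[0,0,0.685]],
    [[-0.9,-0.6,0],[0,0,0.685]],
    [[-0.9,-0.6,0],[0,0,0.685]],
    [[-0.9,-0.6,0],[0,0,0.685]]
  ],
  "claw": 1
}}

```text
t: 19.55
ee_pos: [0.4567, -0.3095, 0.106]
eef_rot: [0.861, 0.509, -0.0, -0.002]
ft_force: [0.5, 0.0, -0.0]
grip_width: 0.0851
```

```bash
python3 plan.py   438 -350 100 -28.7
python3 - <<'E'
from h import *
for n in ["scene","top"]:
    im,d=imaging.capture(n); save(im,n+"_c.png"); c=np.array([571,-55.3])
    th=np.radians(12.45); M=np.array([[np.cos(th),np.sin(th)],[-np.sin(th),np.cos(th)]])
    for k,g in [("pic",(.5747,-.1415)),("text",(.538,.0245)),("orn",(.5564,-.0585))]:
      try:
        r=rect(n,d,g,.044,.0205,.04); print(n,k,r,"chase",(M@(np.array(r["c"])-c)).round(1))
      except Exception as e: print(n,k,"none")
E
```

```text
t 19.55 tcp [ 456.7 -309.5  106. ] jawyaw -28.7 tilt 0.19 q6 1.36 F [ 0.5  0.  -0. ] w 85.1
row [-0.178, 0.012, 0.024] [-0.003, -0.001, -0.001] dist 45.0
scene pic {'c': (577.7, -140.3), 'mean': array([ 577.1, -141.2]), 'short': 44.0, 'long': 57.7, 'yaw': 12.0, 'n': 334, 'ztop': 0.0245} chase [-11.8 -84.4]
scene text {'c': (543.9, 21.6), 'mean': array([544. ,  21.4]), 'short': 44.7, 'long': 59.4, 'yaw': 13.1, 'n': 330, 'ztop': 0.0248} chase [-9.9 80.9]
scene orn {'c': (558.4, -55.3), 'mean': array([558.4, -55.8]), 'short': 25.0, 'long': 48.9, 'yaw': 12.9, 'n': 149, 'ztop': 0.0254} chase [-12.3   2.7]
top pic {'c': (574.0, -141.7), 'mean': array([ 573.5, -142. ]), 'short': 43.9, 'long': 59.3, 'yaw': 12.7, 'n': 474, 'ztop': 0.0259} chase [-15.7 -85. ]
top text {'c': (538.1, 28.7), 'mean': array([539.6,  21.3]), 'short': 43.6, 'long': 75.3, 'yaw': 11.5, 'n': 501, 'ztop': 0.0261} chase [-14.   89.1]
top orn {'c': (554.5, -55.8), 'mean': array([554.7, -55.8]), 'short': 25.7, 'long': 48.2, 'yaw': 11.5, 'n': 236, 'ztop': 0.0259} chase [-16.2   3.1]
```

View pics/scene_c.png

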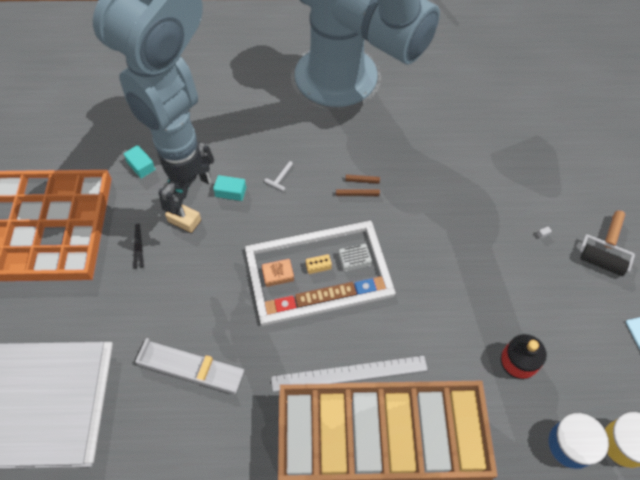

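View pics/top_c.png

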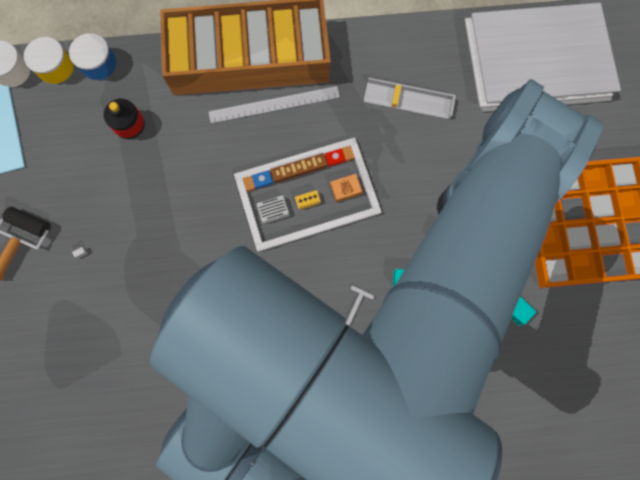

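All three lie in their places: at x −10 to −16 in the chase frame, within about 4 mm sideways, and yaw within 1°. Now the pale planer at (183,217).

Call:
{"fn": "carry_out", "kwargs": {
  "moves": [
    [[-0.178,0.012,0],[0,0,0]],
    [[-0.178,0.012,0],[0,0,0]],
    [[-0.178,0.012,0],[0,0,0]],
    [[-0.178,0.012,0],[0,0,0]]
  ]
}}

```text
t: 20.05
ee_pos: [0.4393, -0.3493, 0.1072]
eef_rot: [0.86, 0.51, 0.0, -0.001]
ft_force: [-0.7, -0.3, 0.1]
grip_width: 0.0855
```

```bash
python3 plan.py   438 -350 11 -28.7
```

```text
t 20.05 tcp [ 439.3 -349.3  107.2] jawyaw -28.6 tilt 0.07 q6 1.28 F [-0.7 -0.3  0.1] w 85.5
row [-0.005, -0.003, 0.385] [-0.001, -0.001, 0.002] dist 96.0
```

Call:
{"fn": "carry_out", "kwargs": {
  "moves": [
    [[-0.005,-0.003,0.13],[0,0,0]],
    [[-0.005,-0.003,0.26],[0,0,0]],
    [[-0.005,-0.003,0.33],[0,0,0]],
    [[-0.005,-0.003,0.36],[0,0,0]],
    [[-0.005,-0.003,0.385],[0,0,0]],
    [[-0.005,-0.003,0.385],[0,0,0]]
  ]
}}

```text
t: 20.65
ee_pos: [0.438, -0.3511, 0.0112]
eef_rot: [0.86, 0.51, 0.0, -0.0]
ft_force: [0.5, -0.2, 0.2]
grip_width: 0.0851
```

Call:
{"fn": "carry_out", "kwargs": {
  "moves": [
    [[0,0,0],[0,0,0]],
    [[0,0,0],[0,0,0]],
    [[0,0,0],[0,0,0]],
    [[0,0,0],[0,0,0]],
    [[0,0,0],[0,0,0]],
    [[0,0,0],[0,0,0]]
  ],
  "claw": 0,
  "squeeze": 50
}}

```text
t: 21.25
ee_pos: [0.4383, -0.3523, 0.0123]
eef_rot: [0.86, 0.51, 0.0, 0.001]
ft_force: [-0.1, 0.9, 5.8]
grip_width: 0.0386
```

Call:
{"fn": "carry_out", "kwargs": {
  "moves": [
    [[0,0,-0.1],[0,0,0]],
    [[0,0,-0.25],[0,0,0]],
    [[0,0,-0.4],[0,0,0]],
    [[0,0,-0.4],[0,0,0]],
    [[0,0,-0.4],[0,0,0]]
  ]
}}

```text
t: 21.75
ee_pos: [0.4382, -0.3522, 0.112]
eef_rot: [0.86, 0.51, 0.0, 0.001]
ft_force: [-0.2, 1.0, -1.5]
grip_width: 0.0388
```

```bash
python3 plan.py  490 -165 110 -8 541.5 21.4 110 12.4
```

```text
t 21.75 tcp [ 438.2 -352.2  112. ] jawyaw -28.7 tilt 0.12 q6 1.28 F [-0.2  1.  -1.5] w 38.8
row [0.756, -0.178, 0.007] [0.002, 0.001, -0.345] dist 194.0
row [1.509, -0.355, 0.006] [0.002, 0.001, -0.685] dist 388.0
```

Call:
{"fn": "carry_out", "kwargs": {
  "moves": [
    [[0.95,-0.22,0],[0,0,-0.5]],
    [[0.95,-0.22,0],[0,0,-0.5]],
    [[0.95,-0.22,0],[0,0,-0.5]],
    [[0.95,-0.22,0],[0,0,-0.5]],
    [[0.95,-0.22,0],[0,0,-0.5]],
    [[0.95,-0.22,0],[0,0,-0.5]],
    [[0.95,-0.22,0],[0,0,-0.5]]
  ]
}}

```text
t: 22.45
ee_pos: [0.5023, -0.1156, 0.1096]
eef_rot: [0.698, 0.716, -0.001, -0.001]
ft_force: [0.2, -0.4, -1.3]
grip_width: 0.0392
```

```bash
python3 plan.py 541.5 21.4 110 12.4
```

```text
t 22.45 tcp [ 502.3 -115.6  109.6] jawyaw 1.4 tilt 0.2 q6 1.2 F [ 0.2 -0.4 -1.3] w 39.2
row [0.544, 0.171, -0.002] [-0.003, -0.001, -0.183] dist 142.0
```

Call:
{"fn": "carry_out", "kwargs": {
  "moves": [
    [[0.544,0.171,0],[0,0,-0.183]],
    [[0.544,0.171,0],[0,0,-0.183]],
    [[0.544,0.171,0],[0,0,-0.183]],
    [[0.544,0.171,0],[0,0,-0.183]],
    [[0.544,0.171,0],[0,0,-0.183]],
    [[0.544,0.171,0],[0,0,-0.183]],
    [[0.544,0.171,0],[0,0,-0.183]]
  ]
}}

```text
t: 23.15
ee_pos: [0.5427, 0.0182, 0.111]
eef_rot: [0.629, 0.778, -0.0, -0.0]
ft_force: [-0.3, -0.5, -1.3]
grip_width: 0.0391
```

```bash
python3 plan.py 541.5 21.4 60 12.4
python3 - <<'E'
from h import *
im,d=imaging.capture("scene"); save(cv2.resize(im[180:390,180:460],(800,600)),"a3.png")
E
```

```text
t 23.15 tcp [542.7  18.2 111. ] jawyaw 12.1 tilt 0.05 q6 1.28 F [-0.3 -0.5 -1.3] w 39.1
row [0.013, -0.002, 0.204] [-0.001, 0.0, -0.005] dist 51.0
```

View pics/a3.png

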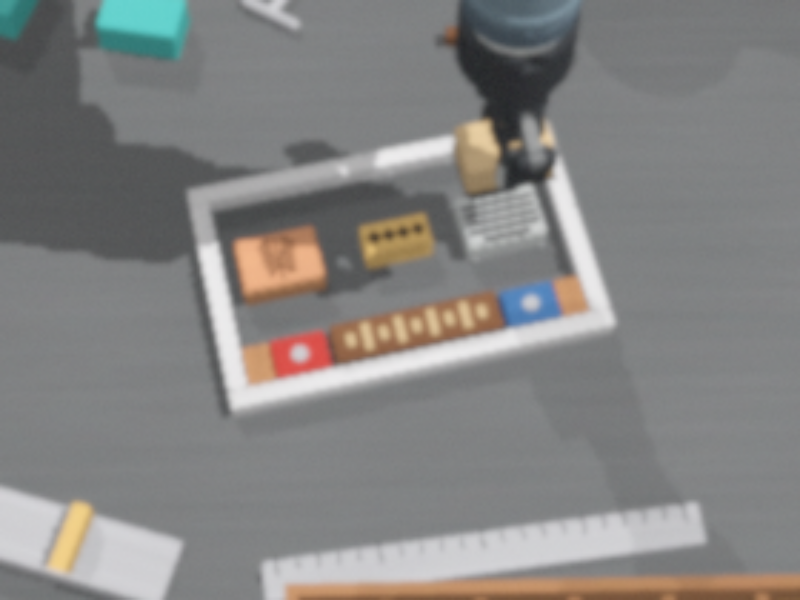

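The planer hangs level just behind the text block, but the finger looks right of its middle. I'll measure the planer's offset in the grip.

Run:
```python
from h import *
s=state(); p=s["ee_pos"]; th=np.radians(12.1); M=np.array([[np.cos(th),np.sin(th)],[-np.sin(th),np.cos(th)]])
for n in ["scene","top"]:
    im,d=imaging.capture(n); P=cloud(n,d); hsv=cv2.cvtColor(im,cv2.COLOR_RGB2HSV)
    q=(P[...,:2]-p[:2])@M.T
    m=(np.abs(q[...,0])<.07)&(np.abs(q[...,1])<.07)&(P[...,2]>.09)&(P[...,2]<.14)&(hsv[...,1]>60)&(hsv[...,0]<30)&(d>0)
    print(n,m.sum())
    if m.sum()>20:
        print((np.percentile(q[m],[1,5,50,95,99],axis=0)*1000).round(1).tolist(), np.percentile(P[m][:,2],[5,50,95]).round(3))
    save(cv2.resize(im[120:270,200:400],(800,600)),n+"_e.png")
```

```text
scene 307
[[-16.7, -30.8], [-15.2, -30.3], [7.4, -19.7], [21.4, -7.3], [22.3, 29.0]] [0.106 0.129 0.132]
top 111
[[-20.8, -30.8], [-20.7, -30.2], [-15.5, -24.3], [1.7, -15.6], [4.6, -14.5]] [0.107 0.13  0.134]
```

View pics/top_e.png

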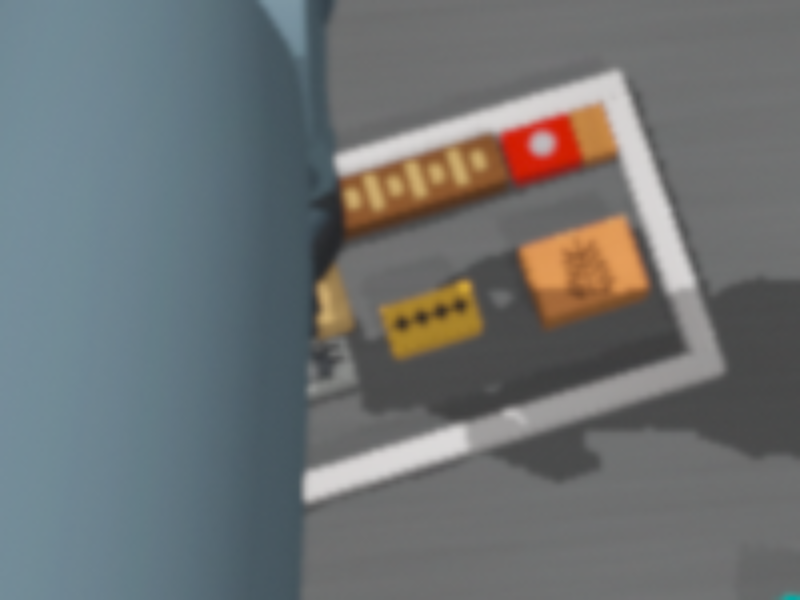

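The planer spans −31 to +29 mm about the tool, so it is centred. Lowering.

Call:
{"fn": "carry_out", "kwargs": {
  "moves": [
    [[0.013,-0.002,0.1],[0,0,-0.005]],
    [[0.013,-0.002,0.19],[0,0,-0.005]],
    [[0.013,-0.002,0.24],[0,0,-0.005]],
    [[0.013,-0.002,0.27],[0,0,-0.005]],
    [[0.013,-0.002,0.285],[0,0,-0.005]],
    [[0.013,-0.002,0.285],[0,0,-0.005]],
    [[0.013,-0.002,0.285],[0,0,-0.005]]
  ]
}}

```text
t: 24.0
ee_pos: [0.5428, 0.023, 0.0408]
eef_rot: [0.625, 0.78, 0.0, 0.001]
ft_force: [0.1, 0.1, -1.5]
grip_width: 0.0387
```

```bash
python3 plan.py 541.5 21.4 36 12.4
```

```text
t 24.0 tcp [542.8  23.   40.8] jawyaw 12.6 tilt 0.08 q6 1.28 F [ 0.1  0.1 -1.5] w 38.7
row [-0.005, -0.006, 0.019] [0.001, 0.0, 0.003] dist 5.0
```

Call:
{"fn": "carry_out", "kwargs": {
  "moves": [
    [[-0.005,-0.004,0.01],[0,0,0]],
    [[-0.005,-0.004,0.018],[0,0,0]],
    [[-0.005,-0.004,0.02],[0,0,0]],
    [[-0.005,-0.004,0.02],[0,0,0]]
  ]
}}

```text
t: 24.4
ee_pos: [0.5414, 0.0216, 0.0353]
eef_rot: [0.625, 0.78, 0.0, 0.0]
ft_force: [-0.6, 0.6, 0.7]
grip_width: 0.0388
```

Call:
{"fn": "carry_out", "kwargs": {
  "moves": [
    [[0,0,0],[0,0,0]],
    [[0,0,0],[0,0,0]],
    [[0,0,0],[0,0,0]],
    [[0,0,0],[0,0,0]]
  ],
  "claw": 0.7
}}

```text
t: 24.8
ee_pos: [0.5414, 0.0217, 0.0351]
eef_rot: [0.625, 0.78, 0.0, 0.0]
ft_force: [-0.8, -0.0, -0.7]
grip_width: 0.0603
```

Call:
{"fn": "carry_out", "kwargs": {
  "moves": [
    [[0,0,-0.1],[0,0,0]],
    [[0,0,-0.25],[0,0,0]],
    [[0,0,-0.5],[0,0,0]],
    [[0,0,-0.5],[0,0,0]],
    [[0,0,-0.5],[0,0,0]]
  ]
}}

```text
t: 25.3
ee_pos: [0.5437, 0.0215, 0.1631]
eef_rot: [0.625, 0.78, 0.002, 0.003]
ft_force: [0.7, -0.3, 0.5]
grip_width: 0.0601
```

Call:
{"fn": "carry_out", "kwargs": {
  "moves": [
    [[0.9,0,-0.3],[0,0,0]],
    [[0.9,0,-0.3],[0,0,0]],
    [[0.9,0,-0.3],[0,0,0]],
    [[0.9,0,-0.3],[0,0,0]],
    [[0.9,0,-0.3],[0,0,0]],
    [[0.9,0,-0.3],[0,0,0]],
    [[0.9,0,-0.3],[0,0,0]],
    [[0.9,0,-0.3],[0,0,0]]
  ]
}}

```text
t: 26.1
ee_pos: [0.4917, 0.2402, 0.2334]
eef_rot: [0.626, 0.78, -0.001, -0.001]
ft_force: [-0.2, 0.1, -0.4]
grip_width: 0.0595
```

```bash
python3 plan.py
python3 - <<'E'
from h import *
for n in ["scene","top"]:
    im,d=imaging.capture(n); save(im,n+"_d.png"); c=np.array([571,-55.3])
    th=np.radians(12.45); M=np.array([[np.cos(th),np.sin(th)],[-np.sin(th),np.cos(th)]])
    for k,g,zl in [("pic",(.5747,-.1415),.0205),("textlow",(.541,.0215),.0205),("planer",(.541,.0215),.045),("orn",(.5564,-.0585),.0205)]:
      try:
        r=rect(n,d,g,.044,zl,.07); print(n,k,r,"chase",(M@(np.array(r["c"])-c)).round(1))
      except Exception as e: print(n,k,"none")
E
```

```text
t 26.1 tcp [491.7 240.2 233.4] jawyaw 12.5 tilt 0.17 q6 1.69 F [-0.2  0.1 -0.4] w 59.5
scene pic {'c': (577.7, -140.5), 'mean': array([ 577.2, -140.7]), 'short': 45.5, 'long': 58.9, 'yaw': 12.4, 'n': 357, 'ztop': 0.0249} chase [-11.8 -84.6]
scene textlow {'c': (544.2, 22.8), 'mean': array([548.6,  22.4]), 'short': 44.5, 'long': 65.2, 'yaw': 14.9, 'n': 763, 'ztop': 0.0558} chase [-9.3 82. ]
scene planer {'c': (543.2, 22.4), 'mean': array([544.6,  22.5]), 'short': 42.2, 'long': 65.3, 'yaw': 15.1, 'n': 563, 'ztop': 0.0563} chase [-10.4  81.9]
scene orn {'c': (558.2, -55.2), 'mean': array([558.2, -54.7]), 'short': 24.8, 'long': 49.3, 'yaw': 12.6, 'n': 165, 'ztop': 0.0249} chase [-12.5   2.9]
top pic {'c': (574.0, -141.5), 'mean': array([ 573.7, -141.6]), 'short': 44.4, 'long': 59.6, 'yaw': 13.4, 'n': 471, 'ztop': 0.0259} chase [-15.7 -84.8]
top textlow {'c': (539.5, 22.1), 'mean': array([536.3,  21.5]), 'short': 44.3, 'long': 63.6, 'yaw': 13.3, 'n': 692, 'ztop': 0.0579} chase [-14.1  82.4]
top planer {'c': (540.4, 22.1), 'mean': array([539.2,  22.1]), 'short': 41.6, 'long': 64.0, 'yaw': 11.4, 'n': 584, 'ztop': 0.0581} chase [-13.2  82.2]
top orn {'c': (554.7, -55.8), 'mean': array([554.7, -55.7]), 'short': 25.5, 'long': 49.3, 'yaw': 13.7, 'n': 219, 'ztop': 0.0264} chase [-16.   3.]
```

View pics/scene_d.png

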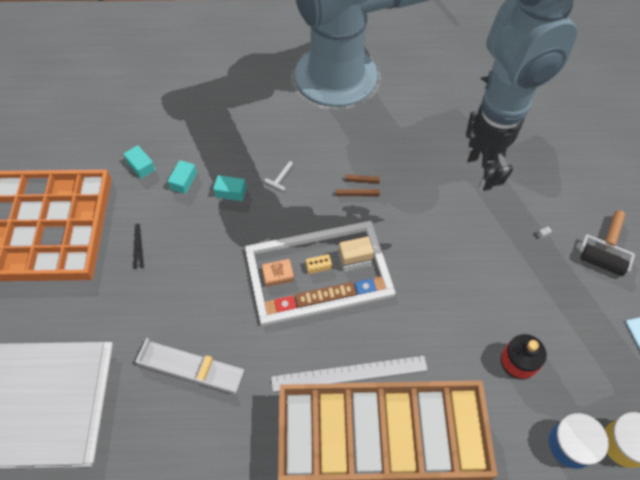

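View pics/top_d.png

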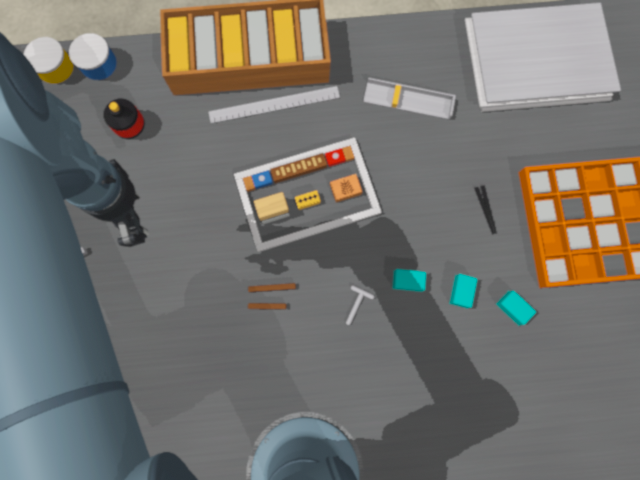

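Both views show the planer on the text block (scene (356,250)), with the picture and ornament in place and the arm clear. Handing in.

```bash
python3 -c "
from h import *
print(job.finish_job())"
```

```text
the job is handed in; nothing more can be done
None
```

I made up the page and handed the job in at about 26 s of the 115 s allowed. The hand-in reports no verdict.

- **Placing:** I laid the picture block in front of the red quoin, the text block in front of the blue one and the ornament between them. Once all three were in place I set the pale planer on the text block. I left the turquoise look-alikes alone.
- **Picture block:** its chase-frame position is about (-14, -85) mm against a target of (-15, -85).
- **Text block:** it measured about (-12, 81) mm against (-15, 85) just before the planer went on, which covers most of it.
- **Ornament:** its position is about (-14, 3) mm against (-15, 0).
- **Planer:** it lies about 1–2 mm from the text block's centre. Its top measured 56–58 mm high, where 55 mm is expected, and the depth readings run 1–3 mm high.
- **Angles and arm:** everything is parallel to the chase within about 3°, and the arm is clear of all the parts.

No check failed. The two cameras disagreed by 3–4 mm in x, so I averaged them; both readings were within tolerance.

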